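# Complete the spacer set and tip the tote to gather it

## Task

One of the three loose white spacers on the bench is the same size as the three already in the grey tote: put that one into the tote with them and leave the other two sizes alone. Then lift the tote by its handle and tip it down towards the corner where the walls are cut lower, until all four spacers have slid together into that corner. Finish holding the tote up like that, tilted, still and well clear of the bench, with nothing spilled and everything else left where it stood.

Things in the scene. Friction and masses are not known exactly. Their poses are not given: they have to be found in the camera images.
- tote: grey plastic tote, 220 (x) by 170 (y) mm, walls 50 high, walls and floor 4 thick, 0.2 to 0.33 kg. Origin: centre of underside, z up. The last 60 mm of both walls at its (+x, +y) corner are only 26 high. Spacers stand inside at x -85 to -50, -20 to 10 and 40 to 85 (this one at y below -25 mm); the quarter at that corner is empty. They slide from 6 to 9 degrees of slope; about 30 gathers them all
- tote_handle (a point): middle of the tote's rigid black bridge handle, over its centre, 105 mm above its underside. The bar runs along the tote's y over the mouth: 172 mm long, 12 mm thick (along the tote's x), 18 mm tall, on a post at each long wall. Axes as the tote's
- tote_corner (a point): inner corner of the tote's floor at the cut-down walls, on the floor's upper face: 106 mm along x, 81 mm along y, 4 mm up from the tote's origin. Axes as the tote's
- spacer_match: white PTFE spacer, a short ring standing on its flat end: outer diameter 28 mm, bore 10 mm, height 18 mm, 21 g; origin at the centre of its underside, z along its bore. It stands on the bench in one of three places among the two look-alikes; it is the right size, the same as the three in the tote
- spacer_small: white PTFE spacer, a short ring standing on its flat end: outer diameter 20 mm, bore 10 mm, height 18 mm, 12 g; origin at the centre of its underside, z along its bore. Look-alike on the bench, too small: leave alone
- spacer_large: white PTFE spacer, a short ring standing on its flat end: outer diameter 38 mm, bore 10 mm, height 18 mm, 40 g; origin at the centre of its underside, z along its bore. Look-alike on the bench, too large: leave alone
- spacer_in1: white PTFE spacer, a short ring standing on its flat end: outer diameter 28 mm, bore 10 mm, height 18 mm, 21 g; origin at the centre of its underside, z along its bore. In the tote from the start
- spacer_in2: white PTFE spacer, a short ring standing on its flat end: outer diameter 28 mm, bore 10 mm, height 18 mm, 21 g; origin at the centre of its underside, z along its bore. In the tote from the start, near or under the handle
- spacer_in3: white PTFE spacer, a short ring standing on its flat end: outer diameter 28 mm, bore 10 mm, height 18 mm, 21 g; origin at the centre of its underside, z along its bore. In the tote from the start
- bottle: bystander: clear glass bottle with an orange cap, 70 mm diameter, 140 mm high; origin at the centre of its underside
- tip_box: bystander: pipette tip box with a blue lid, 89 by 129 mm, 57 mm high; origin at the centre of its underside
- gel_tank: bystander: clear gel tank with a green lid, 140 by 170 mm, 170 mm high over its plugs; origin at the centre of its underside

How it is judged:
By the outcome, as a careful person would: the job done as asked, in the order asked, and still so for the second after the job is handed in, while the arm keeps its last pose, push and grip.
It also fails if it takes over 58 s, if anything falls off the work surface, if the arm or the gripper's body presses on something with over 40 N, if the wrist force passes 120 N, or if a joint passes its speed limit or range.

## Robot

A 6-joint arm with a two-finger parallel gripper is mounted at the origin on the work surface. World frame = base frame: x ahead of the robot, y to its left, z up, the work surface at z = 0. Lengths are in m, angles in rad, forces in N, time in s.
With the tool pointing down it reaches from about 0.4 to 0.825 m from the base axis. Payload 7 kg.
Tool frame: the origin (TCP) lies on the centre line of the jaws, within the pads' length; the fingertips stand arm.tip_reach ahead of it and the grasp point (between the pads) lies 5 mm behind it (arm.tip_reach is the distance from the TCP to the fingertips, in m); z points along the fingers, y is the line along which they close (so a half turn about z gives the same grasp; the last joint's range is limited). The gripper opens to 88 mm and grips with 3 to 60 N. Pads are 19 mm wide; open, the fingers measure 130 mm over their backs; the gripper's body (78 mm by 193 mm) begins 47 mm behind the grasp point.
Start: joints at [-0.817, 0.359, 0.012, 0, -1.224, -0.288], TCP at [0.303, -0.603, 0.241] pointing down, gripper open.
Joint ranges: [-3.07, 3.07], [-1.43, 2.12], [-1.02, 1.25], [-3.03, 1.67], [-3.05, -0], [-3.03, 3.03]. Speed limits (rad/s): [2.39, 2.39, 3.01, 3.14, 3.14, 3.14].

## Interface

Orientations are given as [roll, pitch, yaw] about the fixed x, y, z axes, in that order (R = Rz(yaw) Ry(pitch) Rx(roll)).
In Python, from station import status, optics, order, arm gives the robot as it stands. The module is installed in compiled form; this text tells all that it offers.
- The arm moves only by the shell command python3 -m jog 'ROWS' [FORCE]. ROWS is JSON, a list of rows, each a list of 3 entries, a list of its own where there are three numbers: the gripper command: -1 is shut, 1 is fully open, values between are in proportion, then the shift along the tool's x, y, z in mm, then the turn about the tool's z in rad. A call has 1 to 20 rows; each row is the pose to reach, as a shift and turn from the pose commanded when the call began, along the tool's axes at that moment; what a row does not reach only later rows make up. A row lasts 1/8 s, in which the tool goes at most 62.5 mm and 10.7 degrees, less where a joint would pass 70% of its speed; a pose out of reach is approached as far as the arm can. A call with a gripper value outside its range is refused whole. The fingers move at their own pace and stop on an object; FORCE is the grip in N (left out, the last holds). Time passes only in rows, so rows that repeat a pose let the fingers close. It gives the time, the measured TCP pose, the force, the opening and the grip force at its end, in the units of the state.
- status.get_state(): the state, without advancing time (a new reading comes with each control period).
- optics.grab_frame(name): name is "scene" or "top" or "wrist"; returns a dict with "color" (384x512x3 uint8, red, green, blue), "mtx" (3x3 intrinsics, pixels), "cam_to_world" (4x4, takes a point from camera to world coordinates). Camera axes: x right, y down, z forward; pixel columns grow to the right and rows downward; lengths in m; the calibration is good to about 2 mm. A picture is of the moment at which its call begins. There is no depth.
- order.job_done(): hands the job in; it is judged then, once.
The state is a dict: "t": time; "q": joint angles; "qd": joint speeds; "joint_efforts": joint torques, N m; "eef_pos": TCP position; "ee_rot": TCP orientation; "force": force on the tool from outside, world axes, zero at the start; "moment": the same for the moment, N m; "width": finger opening in m; "gripper_force": force on a finger pad.
Only numpy, scipy, OpenCV 4.12 (cv2) and the standard library are available. Lean on these libraries where they do the work, as an engineer would, in place of code of your own. Each camera call takes 0.05 s, during which the arm holds its last target. There are 200 camera calls.

## Working session

There is one attempt and no reset: what is moved stays moved. The work goes in short steps, Python scripts to look and compute and a shell command to move; the robot and the scene stay as the last step left them, time stands still between calls to the robot, and variables do not carry over. Pictures are saved under pics/ and viewed, at most 10 in all, crops included, and the job is handed in when it is done.

```bash
mkdir -p pics
python3 - <<'E'
from station import status, optics, arm
import cv2,numpy as np
s=status.get_state();print({k:np.round(v,3) for k,v in s.items()},arm.tip_reach)
for n in("top","scene"):
    f=optics.grab_frame(n);cv2.imwrite(f"pics/{n}0.png",cv2.cvtColor(f["color"],cv2.COLOR_RGB2BGR))
    np.savez(f"{n}0.npz",**f);print(n,f["mtx"].round(1).tolist(),f["cam_to_world"].round(3).tolist())
E
```

```text
{'t': np.float64(0.0), 'q': array([-0.817,  0.359,  0.011, -0.   , -1.224, -0.288]), 'qd': array([-0.   ,  0.002,  0.   ,  0.   ,  0.   , -0.001]), 'joint_efforts': array([-2.0000e-03, -5.8271e+01,  2.9304e+01,  6.9970e+00,  7.0000e-03,
       -0.0000e+00]), 'eef_pos': array([ 0.303, -0.603,  0.24 ]), 'ee_rot': array([ 3.14 , -0.   , -2.676]), 'force': array([ 0.055,  0.215, -0.052]), 'moment': array([ 0.027, -0.021, -0.022]), 'gripper_force': np.float64(0.0), 'width': np.float64(0.087)} 0.014
top [[496.6, 0.0, 255.9], [0.0, 496.6, 191.1], [0.0, 0.0, 1.0]] [[-0.022, -0.999, 0.048, 0.519], [-1.0, 0.021, -0.018, 0.076], [0.017, -0.048, -0.999, 1.525], [0.0, 0.0, 0.0, 1.0]]
scene [[445.2, 0.0, 250.1], [0.0, 445.2, 178.8], [0.0, 0.0, 1.0]] [[0.548, 0.58, -0.603, 1.284], [0.836, -0.362, 0.412, -0.41], [0.021, -0.73, -0.684, 0.894], [0.0, 0.0, 0.0, 1.0]]
```

View pics/top0.png

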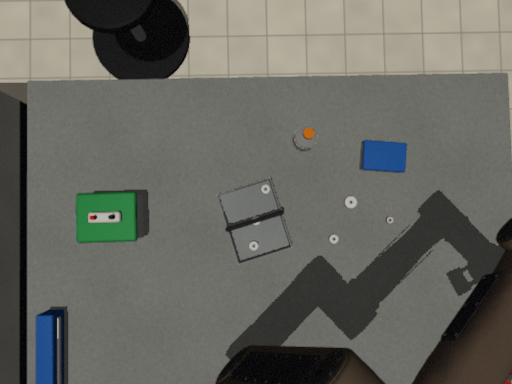

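View pics/scene0.png

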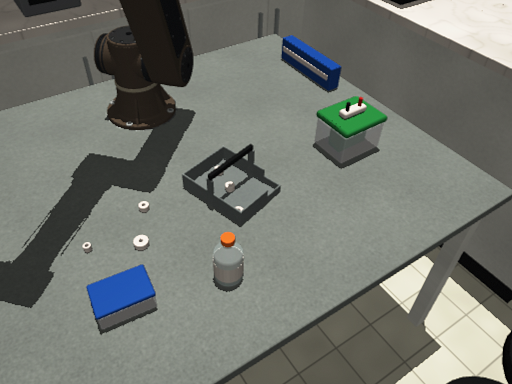

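The top view shows the large spacer at (351,202), the match at about (334,239), the small one at (390,220), and the handle from (228,227) to (283,211). The scene view shows the same layout, but I need a larger crop of the tote to find the cut-down corner.

```bash
cat > h.py <<'E'
import numpy as np,cv2
def ray(f,u,v,z):
    T=f["cam_to_world"];d=T[:3,:3]@np.linalg.inv(f["mtx"])@np.array([u,v,1.]);o=T[:3,3]
    return o+d*(z-o[2])/d[2]
def proj(f,p):
    T=f["cam_to_world"];c=T[:3,:3].T@(np.asarray(p)-T[:3,3]);q=f["mtx"]@c;return q[:2]/q[2]
def white(f,roi,thr=150):
    c=f["color"].astype(int);m=((c.min(2)>thr)&(c.max(2)-c.min(2)<25)).astype(np.uint8)
    k=np.zeros_like(m);x0,y0,x1,y1=roi;k[y0:y1,x0:x1]=m[y0:y1,x0:x1]
    cs,_=cv2.findContours(k,cv2.RETR_EXTERNAL,cv2.CHAIN_APPROX_NONE);out=[]
    for c in cs:
        (u,v),r=cv2.minEnclosingCircle(c)
        if len(c)>5: out.append((u,v,r+.5,cv2.contourArea(c)))
    return out
E
python3 - <<'E'
from h import *
t=dict(np.load("top0.npz"));s=dict(np.load("scene0.npz"))
for n,f,roi in(("top",t,(210,170,410,270)),("scene",s,(60,130,290,260))):
    for b in white(f,roi): print(n,np.round(b,1),"z18",ray(f,b[0],b[1],.018).round(4),"z22",ray(f,b[0],b[1],.022).round(4))
c=t["color"].astype(int);m=(c.max(2)<45).astype(np.uint8)
k=np.zeros_like(m);k[200:240,218:292]=m[200:240,218:292]
ys,xs=np.nonzero(k);print("dark",len(xs));r=cv2.minAreaRect(np.c_[xs,ys].astype(np.float32));print(r)
for p in cv2.boxPoints(r): print(ray(t,*p,.114).round(4))
a=cv2.resize(t["color"][165:275,205:305],None,fx=4,fy=4,interpolation=cv2.INTER_CUBIC)
b=cv2.resize(s["color"][140:230,175:285],None,fx=3.6,fy=440/90,interpolation=cv2.INTER_CUBIC)
b=cv2.resize(b,(396,440));cv2.imwrite("pics/crop.png",np.hstack([a,b])[...,::-1])
E
```

```text
top [253.1 245.7   4.6  44. ] z18 [0.4259 0.061  0.018 ] z22 [0.4262 0.061  0.022 ]
top [333.3 238.9   4.6  42. ] z18 [ 0.4407 -0.1827  0.018 ] z22 [ 0.4409 -0.182   0.022 ]
top [256.  223.5   2.6   2. ] z18 [0.4926 0.0507 0.018 ] z22 [0.4926 0.0508 0.022 ]
top [389.5 220.    3.2   1.5] z18 [ 0.4941 -0.3557  0.018 ] z22 [ 0.4942 -0.3546  0.022 ]
top [350.4 201.9   6.2  88. ] z18 [ 0.5517 -0.238   0.018 ] z22 [ 0.5516 -0.2372  0.022 ]
top [265.1 188.8   4.7  42.5] z18 [0.5972 0.0206 0.018 ] z22 [0.597  0.0208 0.022 ]
scene [238.1 249.1   7.4  35. ] z18 [ 0.7077 -0.0461  0.018 ] z22 [ 0.7103 -0.0477  0.022 ]
scene [216.  248.5   6.8  25. ] z18 [ 0.6769 -0.0911  0.018 ] z22 [ 0.6797 -0.0925  0.022 ]
scene [ 86. 245.   5.  35.] z18 [ 0.4968 -0.3556  0.018 ] z22 [ 0.5004 -0.3559  0.022 ]
scene [140.5 240.5   8.4 130.5] z18 [ 0.5548 -0.2373  0.018 ] z22 [ 0.5582 -0.2381  0.022 ]
scene [239.  207.5   4.5  17.5] z18 [0.5902 0.0305 0.018 ] z22 [0.5933 0.0284 0.022 ]
scene [143.  204.    5.9  56. ] z18 [ 0.4416 -0.1818  0.018 ] z22 [ 0.4454 -0.1829  0.022 ]
scene [228.5 184.    4.5  19. ] z18 [0.497  0.0539 0.018 ] z22 [0.5006 0.0517 0.022 ]
scene [216.  166.5   3.    5. ] z18 [0.4135 0.0613 0.018 ] z22 [0.4174 0.0591 0.022 ]
dark 232
((254.290283203125, 220.4071044921875), (5.371671676635742, 59.12648391723633), 72.25532531738281)
[0.4867 0.1394 0.114 ]
[ 0.5342 -0.0214  0.114 ]
[ 0.5196 -0.0257  0.114 ]
[0.4721 0.1351 0.114 ]
```

View pics/crop.png

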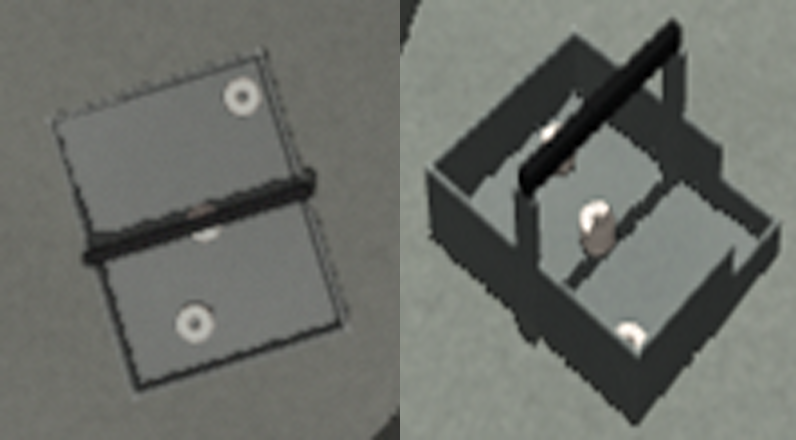

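The cut-down corner is the one at (780,225) in the right-hand crop, which is the world +x,+y corner. In the top crop it is at (53,120). So the tote is at about (0.503, 0.057) with yaw 0.287, and the spacers in the tote fit their given ranges. The matching spacer is at (0.441, -0.182), and both views agree on it. I'll move above it.

```bash
cat >> h.py <<'E'
from scipy.spatial.transform import Rotation as Ro
def shift(p,yaw=None):
    from station import status
    s=status.get_state();R=Ro.from_euler("xyz",s["ee_rot"])
    print("t",round(s["t"],2),"pos",np.round(s["eef_pos"],4),"rot",np.round(s["ee_rot"],3),"q",np.round(s["q"],2),"F",np.round(s["force"],1),"w",round(s["width"],4),"shift mm",np.round(1000*R.inv().apply(np.asarray(p)-s["eef_pos"]),1),
     "turn",None if yaw is None else round(float((s["ee_rot"][2]-yaw+np.pi)%(2*np.pi)-np.pi),3))
def tote(x,y): c,s=np.cos(.287),np.sin(.287);return np.array([.503+c*x-s*y,.057+s*x+c*y])
E
python3 -c "
from h import *
shift([.4408,-.1823,.10],-2.855);print(tote(.058,.025))"
```

```text
t 0.1 pos [ 0.3029 -0.6027  0.2397] rot [ 3.14  -0.    -2.676] q [-0.82  0.36  0.01 -0.   -1.22 -0.29] F [ 0.6  0.4 -0. ] w 0.0873 shift mm [-312.   313.5  140.1] turn 0.179
[0.55155075 0.09739586]
```

```bash
python3 -m jog '[[1,[-312,313.5,60],0.179],[1,[-312,313.5,60],0.179],[1,[-312,313.5,60],0.179],[1,[-312,313.5,100],0.179],[1,[-312,313.5,140],0.179],[1,[-312,313.5,140],0.179],[1,[-312,313.5,140],0.179],[1,[-312,313.5,140],0.179],[1,[-312,313.5,140],0.179],[1,[-312,313.5,140],0.179],[1,[-312,313.5,140],0.179]]' 20
python3 - <<'E'
from h import *
from station import optics
f=optics.grab_frame("wrist");cv2.imwrite("pics/w1.png",f["color"][...,::-1]);np.savez("w1.npz",**f)
print(proj(f,[.4408,-.1823,.018]),f["cam_to_world"].round(3).tolist())
for b in white(f,(0,0,512,384)): print(np.round(b,1),ray(f,b[0],b[1],.018).round(4))
shift([.4408,-.1823,.016],-2.855)
E
```

```text
t: 1.48
eef_pos: [0.4411, -0.1835, 0.1009]
ee_rot: [-3.141, 0.001, -2.856]
force: [-0.6, -0.5, 0.2]
width: 0.0878
gripper_force: 0.0
[256.93096563 201.91358642] [[-0.282, 0.926, 0.251, 0.374], [0.96, 0.272, 0.074, -0.203], [0.0, 0.262, -0.965, 0.243], [0.0, 0.0, 0.0, 1.0]]
[360.5 369.   10.6  92.5] [ 0.585  -0.0273  0.018 ]
[ 213.   296.    59.6 1314.5] [ 0.543 -0.196  0.018]
[275.4 199.2  11.4 162. ] [ 0.434  -0.1676  0.018 ]
[463.5 191.5  24.   66. ] [ 0.3819 -0.0149  0.018 ]
[ 488.   163.5   55.1 2401. ] [ 0.3543 -0.0068  0.018 ]
[508.  101.   14.8  64. ] [ 0.3055 -0.0162  0.018 ]
[  199.    106.    226.  71183.5] [ 0.3776 -0.2487  0.018 ]
t 1.52 pos [ 0.4411 -0.1836  0.1009] rot [-3.141e+00  1.000e-03 -2.856e+00] q [ 0.02  0.18 -0.6   0.   -0.79 -1.3 ] F [-1.  -0.7  0.1] w 0.0877 shift mm [-0.   1.3 84.9] turn -0.001
```

View pics/w1.png

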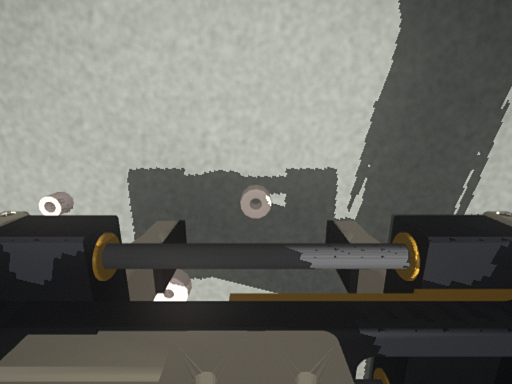

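The wrist view shows the spacer at (255,202), against a predicted (257,202), centred between the jaws. The gripper's long side lies along the closing line. I'll go down and grip.

```bash
python3 -m jog '[[1,[0,0,50],0],[1,[0,0,75],0],[1,[0,0,83],0],[1,[0,0,83],0],[-1,[0,0,83],0],[-1,[0,0,83],0],[-1,[0,0,83],0],[-1,[0,0,83],0],[-1,[0,0,83],0],[-1,[0,0,83],0]]' 20; python3 -c "
from h import *
shift([.4408,-.1823,.016])"
```

```text
t: 2.78
eef_pos: [0.4411, -0.1828, 0.0175]
ee_rot: [3.142, -0.0, -2.855]
force: [-0.4, -1.0, 0.2]
width: 0.0331
gripper_force: 0.0
t 2.77 pos [ 0.4411 -0.1828  0.0175] rot [ 3.142 -0.    -2.855] q [ 0.02  0.31 -0.68 -0.   -0.57 -1.3 ] F [-0.4 -1.   0.2] w 0.0331 shift mm [0.1 0.6 1.5] turn None
```

```bash
python3 -m jog '[[-1,[0,0,0],0],[-1,[0,0,0],0],[-1,[0,0,0],0],[-1,[0,0,-40],0],[-1,[0,0,-90],0],[-1,[0,0,-150],0],[-1,[0,0,-150],0],[-1,[0,0,-150],0]]' 20; python3 -c "
from h import *
p=tote(.058,.025)
shift([*p,.166],-2.855)"
```

```text
t: 3.78
eef_pos: [0.4408, -0.1827, 0.1675]
ee_rot: [3.141, 0.001, -2.855]
force: [0.0, -0.0, -1.6]
width: 0.0274
gripper_force: 20.0
t 3.77 pos [ 0.4408 -0.1827  0.1675] rot [ 3.141e+00  1.000e-03 -2.855e+00] q [ 0.02  0.1  -0.52 -0.   -0.96 -1.3 ] F [ 0.  -0.  -1.6] w 0.0274 shift mm [-185.4  237.4    1.7] turn -0.0
```

```bash
python3 -m jog '[[-1,[-185,237,0],0],[-1,[-185,237,0],0],[-1,[-185,237,0],0],[-1,[-185,237,0],0],[-1,[-185,237,0],0],[-1,[-185,237,0],0],[-1,[-185,237,0],0],[-1,[-185,237,50],0],[-1,[-185,237,90],0],[-1,[-185,237,120],0],[-1,[-185,237,120],0]]' 20
python3 - <<'E'
from h import *
from station import optics
p=tote(.058,.025)
shift([*p,.023],-2.855)
f=optics.grab_frame("scene");cv2.imwrite("pics/s2.png",cv2.resize(f["color"][90:240,130:330],None,fx=3,fy=3,interpolation=2)[...,::-1])
E
```

```text
t: 5.15
eef_pos: [0.5493, 0.0946, 0.0453]
ee_rot: [-3.141, -0.006, -2.857]
force: [0.4, -0.6, -0.2]
width: 0.0277
gripper_force: 20.0
t 5.15 pos [0.5493 0.0946 0.0453] rot [-3.141 -0.006 -2.857] q [ 0.52  0.38 -0.48 -0.   -0.72 -1.81] F [ 0.4 -0.6 -0.2] w 0.0277 shift mm [-3.1  2.1 22.2] turn -0.002
```

View pics/s2.png

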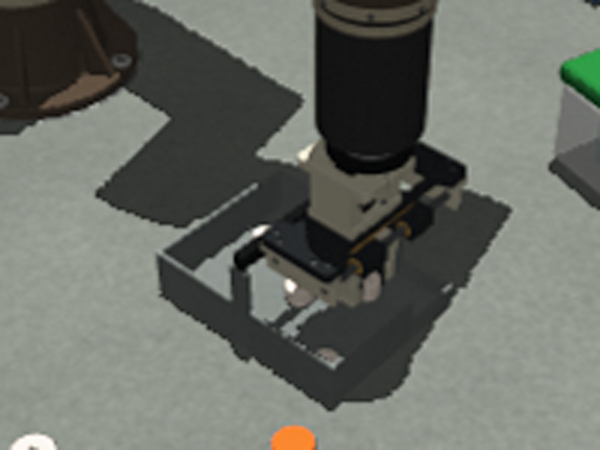

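The spacer is inside the tote and the gripper body clears the handle, with no contact force. I'll lower the last bit, release and retreat.

```bash
python3 -m jog '[[-1,[0,0,10],0],[-1,[0,0,23.5],0],[-1,[0,0,23.5],0],[-1,[0,0,23.5],0],[0,[0,0,23.5],0],[0,[0,0,23.5],0],[0,[0,0,23.5],0],[0,[0,0,0],0],[0,[0,0,-50],0],[0,[0,0,-120],0],[0,[0,0,-150],0],[0,[0,0,-150],0],[0,[0,0,-150],0]]' 20
python3 - <<'E'
from h import *
from station import optics
p=tote(0,-.042);shift([*p,.2],.287+np.pi/2); shift([*p,.2],.287-np.pi/2)
f=optics.grab_frame("scene");cv2.imwrite("pics/s3.png",cv2.resize(f["color"][90:240,130:330],None,fx=3,fy=3,interpolation=2)[...,::-1])
E
```

```text
t: 6.82
eef_pos: [0.551, 0.0967, 0.1972]
ee_rot: [3.141, -0.0, -2.855]
force: [-1.2, 0.3, -0.3]
width: 0.0436
gripper_force: 0.0
t 6.83 pos [0.551  0.0967 0.1972] rot [ 3.141 -0.    -2.855] q [ 0.52  0.2  -0.31 -0.   -1.06 -1.81] F [-1.2  0.3 -0.3] w 0.0436 shift mm [ 57.2 -66.5  -2.8] turn 1.57
t 6.83 pos [0.551  0.0967 0.1972] rot [ 3.141 -0.    -2.855] q [ 0.52  0.2  -0.31 -0.   -1.06 -1.81] F [-1.2  0.3 -0.3] w 0.0436 shift mm [ 57.2 -66.5  -2.8] turn -1.571
```

View pics/s3.png

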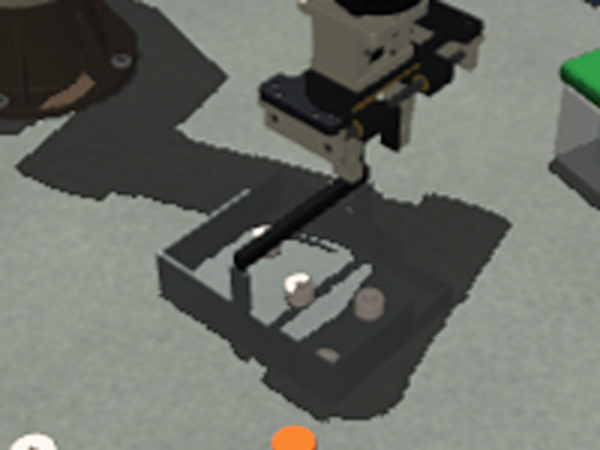

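All four spacers stand in the tote, and the placed one is at (368,303) in the empty quarter. Next I'll grip the handle off-centre, on its -y side, so the weight helps tip the +y side down.

```bash
python3 -m jog '[[0,[57,-66,0],-1.571],[0,[57,-66,0],-1.571],[0,[57,-66,0],-1.571],[0,[57,-66,0],-1.571],[0,[57,-66,0],-1.571],[0,[57,-66,0],-1.571],[0,[57,-66,0],-1.571],[0,[57,-66,0],-1.571],[0,[57,-66,0],-1.571],[0,[57,-66,0],-1.571],[0,[57,-66,40],-1.571],[0,[57,-66,40],-1.571]]' 20
python3 - <<'E'
from h import *
from station import optics
p=tote(0,-.042);shift([*p,.1],.287-np.pi/2)
f=optics.grab_frame("wrist");cv2.imwrite("pics/w4.png",f["color"][...,::-1])
print(proj(f,[*tote(0,-.042),.114]),proj(f,[*tote(0,.086),.114]))
E
```

```text
t: 8.38
eef_pos: [0.5132, 0.0166, 0.1547]
ee_rot: [3.135, -0.0, -1.286]
force: [-0.4, 0.1, 0.2]
width: 0.0437
gripper_force: 0.0
t 8.38 pos [0.5132 0.0166 0.1547] rot [ 3.135 -0.    -1.286] q [ 0.41  0.17 -0.45 -0.   -0.95 -0.13] F [-0.4  0.1  0.2] w 0.0437 shift mm [ 0.4 -2.  54.7] turn -0.002
[253.73301541 219.30127605] [254.34909609 362.46523333]
```

View pics/w4.png

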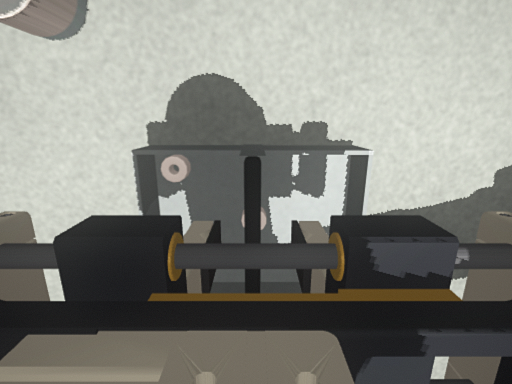

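The bar runs vertically at column 252 between the pads (about 217 and 297), so it is aligned and nearly centred. I'll go down, grip and lift.

```bash
python3 -m jog '[[0,[0,-1,30],0],[0,[0,-1,54],0],[0,[0,-1,54],0],[-1,[0,-1,54],0],[-1,[0,-1,54],0],[-1,[0,-1,54],0],[-1,[0,-1,54],0],[-1,[0,-1,54],0],[-1,[0,-1,54],0],[-1,[0,-1,54],0]]' 60; python3 -m jog '[[-1,[0,0,-5],0],[-1,[0,0,-15],0],[-1,[0,0,-30],0],[-1,[0,0,-50],0],[-1,[0,0,-80],0],[-1,[0,0,-120],0],[-1,[0,0,-150],0],[-1,[0,0,-150],0],[-1,[0,0,-150],0],[-1,[0,0,-150],0]]' 60;  python3 - <<'E'
from h import *
from station import optics,status
shift([0,0,0]);print(status.get_state()["moment"])
f=optics.grab_frame("scene");cv2.imwrite("pics/s5.png",cv2.resize(f["color"][40:240,130:330],None,fx=3,fy=3,interpolation=2)[...,::-1])
E
```

```text
t: 9.68
eef_pos: [0.5164, 0.0176, 0.104]
ee_rot: [-3.142, -0.0, -1.284]
force: [-2.6, 0.3, 6.4]
width: 0.0116
gripper_force: 60.0
t: 10.92
eef_pos: [0.5157, 0.0175, 0.2523]
ee_rot: [3.139, 0.0, -1.284]
force: [-0.5, -0.0, -4.5]
width: 0.0116
gripper_force: 60.0
t 10.93 pos [0.5157 0.0175 0.2523] rot [ 3.139  0.    -1.284] q [ 0.41  0.09 -0.31 -0.   -1.17 -0.13] F [-0.5 -0.  -4.5] w 0.0116 shift mm [-129.1  499.   253.5] turn None
[-0.0982469   0.00422377 -0.01106814]
```

View pics/s5.png

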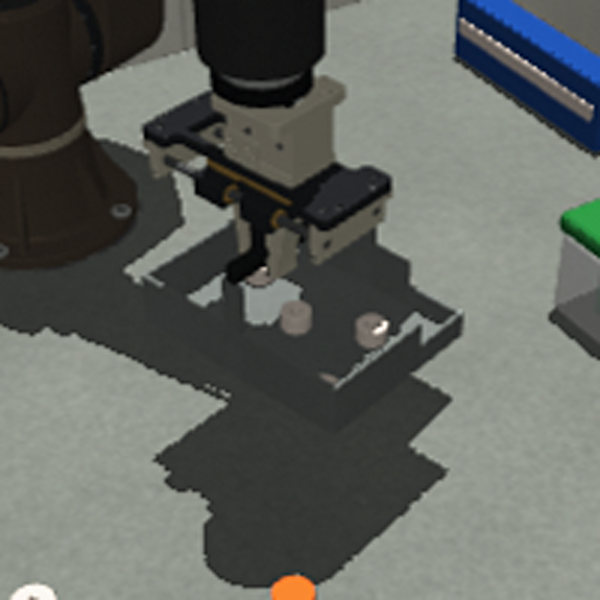

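The tote is lifted level and held at 60 N, with the spacers undisturbed. The rows give no direct tilt, but the arm should pitch the tool once its reach runs out. I'll turn the cut corner towards the robot, away from the direction of stretch, and raise it.

```bash
python3 -m jog '[[-1,[0,-4,-10],-0.05],[-1,[-2,-12,-30],-0.15],[-1,[-4,-24,-50],-0.3],[-1,[-6,-40,-80],-0.47],[-1,[-8,-60,-110],-0.64],[-1,[-10,-76,-130],-0.81],[-1,[-12,-90,-140],-0.98],[-1,[-12,-99,-150],-1.15],[-1,[-12,-99,-150],-1.32],[-1,[-12,-99,-150],-1.49],[-1,[-12,-99,-150],-1.66],[-1,[-12,-99,-150],-1.83],[-1,[-12,-99,-150],-2.0],[-1,[-12,-99,-150],-2.17],[-1,[-12,-99,-150],-2.33],[-1,[-12,-99,-150],-2.46],[-1,[-12,-99,-150],-2.56],[-1,[-12,-99,-150],-2.61],[-1,[-12,-99,-150],-2.61],[-1,[-12,-99,-150],-2.61]]' 60
python3 - <<'E'
from h import *
from station import status
shift([0.516+.3,.0175+.05,.4]);s=status.get_state();q1=s["q"][0];print(s["moment"])
R=Ro.from_euler("xyz",s["ee_rot"]);print("out dir in tool",R.inv().apply([np.cos(q1),np.sin(q1),0]))
E
```

```text
t: 13.48
eef_pos: [0.608, 0.0573, 0.4029]
ee_rot: [-3.141, 0.0, 1.325]
force: [-0.9, -0.4, -3.4]
width: 0.0116
gripper_force: 60.0
t 13.47 pos [0.608  0.0573 0.4029] rot [-3.141  0.     1.325] q [ 0.41  0.2   0.15 -0.   -1.52  2.48] F [-0.9 -0.4 -3.4] w 0.0116 shift mm [ 60.5 199.3   2.7] turn None
[-0.06845186 -0.01684823 -0.03319879]
out dir in tool [ 0.61234153  0.79059268 -0.00103089]
```

```bash
python3 -m jog '[[-1,[6,8,0],0],[-1,[24,32,0],0],[-1,[48,63,0],0],[-1,[73,95,0],0],[-1,[98,126,0],0],[-1,[122,158,0],0],[-1,[147,190,0],0],[-1,[171,221,0],0],[-1,[196,253,0],0],[-1,[220,285,0],0],[-1,[245,316,0],0],[-1,[245,316,0],0]]' 60; python3 -c "
from h import *
shift([.608,.0573,.4])"
```

```text
t: 14.98
eef_pos: [0.9226, 0.2077, 0.3718]
ee_rot: [3.09, -0.019, 1.327]
force: [-1.0, -0.5, -2.1]
width: 0.0114
gripper_force: 60.0
t 14.97 pos [0.9226 0.2077 0.3718] rot [ 3.09  -0.019  1.327] q [ 0.43  0.9   1.25  0.02 -1.87  2.47] F [-1.  -0.5 -2.1] w 0.0114 shift mm [-221.2 -267.   -46.4] turn None
```

The solver trades orientation for position: the tool has already pitched 3° outwards, as wanted. I'll push the target further out and up.

```bash
python3 -m jog '[[-1,[31,40,-50],0],[-1,[61,79,-100],0],[-1,[92,119,-150],0],[-1,[122,158,-200],0],[-1,[153,198,-250],0],[-1,[184,237,-300],0],[-1,[184,237,-300],0],[-1,[184,237,-300],0]]' 60; python3 -c "
from h import *
shift([.608,.0573,.4])"
```

```text
t: 15.98
eef_pos: [0.89, 0.2356, 0.4462]
ee_rot: [3.037, -0.041, 1.328]
force: [0.0, -0.6, -3.9]
width: 0.0115
gripper_force: 60.0
t 15.97 pos [0.89   0.2356 0.4462] rot [ 3.037 -0.041  1.328] q [ 0.48  0.82  1.25  0.04 -1.89  2.43] F [ 0.  -0.6 -3.9] w 0.0115 shift mm [-242.4 -233.5   12.1] turn None
```

```bash
python3 -m jog '[[-1,[600,800,-700],0],[-1,[600,800,-700],0],[-1,[600,800,-700],0],[-1,[600,800,-700],0],[-1,[600,800,-700],0],[-1,[600,800,-700],0],[-1,[600,800,-700],0],[-1,[600,800,-700],0]]' 60
python3 - <<'E'
from h import *
from station import status
shift([.608,.0573,.4]);s=status.get_state();q1=s["q"][0]
R=Ro.from_euler("xyz",s["ee_rot"]);print("out dir in tool",R.inv().apply([np.cos(q1),np.sin(q1),0]),"up",R.inv().apply([0,0,1]))
E
```

```text
t: 16.98
eef_pos: [0.8727, 0.274, 0.4867]
ee_rot: [2.985, -0.064, 1.331]
force: [0.0, -0.4, -3.0]
width: 0.0115
gripper_force: 60.0
t 16.98 pos [0.8727 0.274  0.4867] rot [ 2.985 -0.064  1.331] q [ 0.54  0.78  1.25  0.07 -1.88  2.38] F [ 0.  -0.4 -3. ] w 0.0115 shift mm [-278.3 -214.    36.1] turn None
out dir in tool [0.7023325  0.69470308 0.15529548] up [ 0.06424875  0.15540451 -0.98575937]
```

```bash
python3 -m jog '[[-1,[540,600,-580],0.03],[-1,[540,600,-580],0.06],[-1,[540,600,-580],0.1],[-1,[540,600,-580],0.15],[-1,[540,600,-580],0.2],[-1,[540,600,-580],0.25],[-1,[540,600,-580],0.3],[-1,[540,600,-580],0.3],[-1,[540,600,-580],0.3],[-1,[540,600,-580],0.3],[-1,[540,600,-580],0.3],[-1,[540,600,-580],0.3],[-1,[540,600,-580],0.3],[-1,[540,600,-580],0.3],[-1,[540,600,-580],0.3],[-1,[540,600,-580],0.3]]' 60
cat >> h.py <<'E'
def tilt():
    from station import status
    shift([0,0,0]);s=status.get_state();q1=s["q"][0]
    R=Ro.from_euler("xyz",s["ee_rot"]);u=R.inv().apply([0,0,1])
    print("out in tool",R.inv().apply([np.cos(q1),np.sin(q1),0]).round(3),"up",u.round(3),"tilt deg",np.degrees(np.arccos(-u[2])).round(1),"tote down xy",(u[1]).round(3),u[0].round(3),"moment",R.inv().apply(s["moment"]).round(3))
E
python3 -c "
from h import *
tilt()"
```

```text
t: 18.98
eef_pos: [0.8258, 0.3368, 0.5446]
ee_rot: [2.971, -0.148, 1.04]
force: [-0.7, -0.3, -3.3]
width: 0.0114
gripper_force: 60.0
t 18.98 pos [0.8258 0.3368 0.5446] rot [ 2.971 -0.148  1.04 ] q [ 0.65  0.72  1.25  0.11 -1.89  2.  ] F [-0.7 -0.3 -3.3] w 0.0114 shift mm [-781.3 -607.4  335.6] turn None
out in tool [0.913 0.356 0.2  ] up [ 0.148  0.168 -0.975] tilt deg 12.9 tote down xy 0.168 0.148 moment [ 0.784 -0.737  0.022]
```

Tilt grows by about 3.2° per call, and its direction is right (tote +x and +y down). A few more short calls should reach about 30°.

```bash
python3 -m jog '[[-1,[720,350,-300],-0.05],[-1,[720,350,-300],-0.12],[-1,[720,350,-300],-0.2],[-1,[720,350,-300],-0.2],[-1,[720,350,-300],-0.2],[-1,[720,350,-300],-0.2]]' 60;python3 -c "
from h import *
tilt()"; python3 -m jog '[[-1,[600,450,-300],0],[-1,[600,450,-300],0],[-1,[600,450,-300],0],[-1,[600,450,-300],0],[-1,[600,450,-300],0]]' 60;python3 -c "
from h import *
tilt()"
```

```text
t: 19.73
eef_pos: [0.8417, 0.3981, 0.5278]
ee_rot: [2.898, -0.147, 1.245]
force: [-0.1, -0.1, -3.2]
width: 0.0115
gripper_force: 60.0
t 19.73 pos [0.8417 0.3981 0.5278] rot [ 2.898 -0.147  1.245] q [ 0.7   0.76  1.25  0.14 -1.81  2.15] F [-0.1 -0.1 -3.2] w 0.0115 shift mm [-716.8 -753.3  253.2] turn None
out in tool [0.846 0.472 0.246] up [ 0.146  0.239 -0.96 ] tilt deg 16.3 tote down xy 0.239 0.146 moment [ 1.153 -0.716  0.048]
t: 20.35
eef_pos: [0.8451, 0.4395, 0.5336]
ee_rot: [2.85, -0.184, 1.256]
force: [0.8, -0.7, -4.5]
width: 0.0114
gripper_force: 60.0
t 20.35 pos [0.8451 0.4395 0.5336] rot [ 2.85  -0.184  1.256] q [ 0.74  0.77  1.25  0.17 -1.75  2.11] F [ 0.8 -0.7 -4.5] w 0.0114 shift mm [-765.4 -754.5  191.8] turn None
out in tool [0.857 0.424 0.293] up [ 0.183  0.282 -0.942] tilt deg 19.7 tote down xy 0.282 0.183 moment [ 1.359 -0.904 -0.02 ]
```

```bash
python3 -m jog '[[-1,[650,300,-150],0.03],[-1,[650,300,-150],0.08],[-1,[650,300,-150],0.1],[-1,[650,300,-150],0.1],[-1,[650,300,-150],0.1]]' 60; python3 -m jog '[[-1,[650,300,-150],0],[-1,[650,300,-150],0],[-1,[650,300,-150],0],[-1,[650,300,-150],0],[-1,[650,300,-150],0]]' 60;python3 - <<'E'
from h import *
from station import optics
tilt()
for n in ("scene","top"):
    f=optics.grab_frame(n);np.savez(n+"6.npz",**f)
    from station import status
    u=proj(f,np.array(status.get_state()["eef_pos"]));print(n,u)
    x,y=int(np.clip(u[0],90,422)),int(np.clip(u[1],100,284))
    globals()[n]=cv2.resize(f["color"][y-100:y+100,x-90:x+90],(400,444),interpolation=2)
cv2.imwrite("pics/c6.png",np.hstack([scene,top])[...,::-1])
E
```

```text
t: 20.98
eef_pos: [0.8422, 0.5231, 0.5164]
ee_rot: [2.827, -0.256, 1.173]
force: [0.4, 0.7, -3.7]
width: 0.0114
gripper_force: 60.0
t: 21.6
eef_pos: [0.846, 0.5687, 0.5155]
ee_rot: [2.785, -0.303, 1.189]
force: [-0.5, -0.2, -4.2]
width: 0.0117
gripper_force: 60.0
t 21.6 pos [0.846  0.5687 0.5155] rot [ 2.785 -0.303  1.189] q [ 0.86  0.82  1.25  0.24 -1.6   1.9 ] F [-0.5 -0.2 -4.2] w 0.0117 shift mm [-958.3 -621.1   25.1] turn None
out in tool [0.904 0.2   0.377] up [ 0.298  0.333 -0.894] tilt deg 26.6 tote down xy 0.333 0.298 moment [ 1.667 -1.47  -0.037]
scene [524.39411085  19.2036852 ]
top [ 2.82465319 60.24864451]
```

View pics/c6.png

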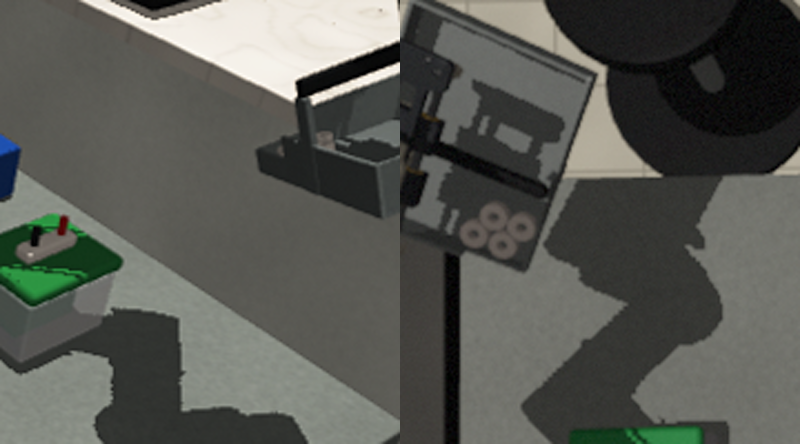

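The top crop shows all four spacers gathered in the cut-down corner, at about (497,230), with 26.6° of tilt. The tote hangs past the edge near the side counter, so I'll bring it gently back over the bench with the same tilt and look again.

```bash
python3 -c "
from h import *
shift([.74,.30,.50])"
```

```text
t 21.7 pos [0.8457 0.5692 0.5149] rot [ 2.785 -0.303  1.19 ] q [ 0.86  0.82  1.25  0.24 -1.6   1.9 ] F [ 0.2 -0.1 -4.5] w 0.0116 shift mm [-280.5   27.   -66.8] turn None
```

```bash
python3 -m jog '[[-1,[-2,0,-1],0],[-1,[-7,1,-2],0],[-1,[-15,1,-4],0],[-1,[-26,2,-6],0],[-1,[-40,4,-10],0],[-1,[-56,5,-13],0],[-1,[-74,7,-18],0],[-1,[-94,9,-22],0],[-1,[-115,11,-27],0],[-1,[-136,13,-32],0],[-1,[-157,15,-37],0],[-1,[-178,17,-42],0],[-1,[-199,19,-47],0],[-1,[-218,21,-52],0],[-1,[-235,23,-56],0],[-1,[-250,24,-60],0],[-1,[-263,25,-63],0],[-1,[-272,26,-65],0],[-1,[-278,27,-66],0],[-1,[-280,27,-67],0]]' 60; python3 -m jog '[[-1,[0,0,0],0],[-1,[0,0,0],0],[-1,[0,0,0],0],[-1,[0,0,0],0]]' 60
python3 - <<'E'
from h import *
from station import optics,status
tilt();print(np.abs(status.get_state()["qd"]).max())
for n in ("scene","top"):
    f=optics.grab_frame(n)
    u=proj(f,np.array(status.get_state()["eef_pos"])-[0,0,.08])
    x,y=int(np.clip(u[0],90,422)),int(np.clip(u[1],100,284))
    globals()[n]=cv2.resize(f["color"][y-100:y+100,x-90:x+90],(400,444),interpolation=2)
cv2.imwrite("pics/c7.png",np.hstack([scene,top])[...,::-1])
E
```

```text
t: 24.2
eef_pos: [0.7403, 0.2996, 0.5009]
ee_rot: [2.785, -0.303, 1.189]
force: [0.3, 0.3, -4.1]
width: 0.0113
gripper_force: 60.0
t: 24.7
eef_pos: [0.7404, 0.3, 0.5008]
ee_rot: [2.785, -0.303, 1.189]
force: [0.1, -0.3, -3.5]
width: 0.0114
gripper_force: 60.0
t 24.7 pos [0.7404 0.3    0.5008] rot [ 2.785 -0.303  1.189] q [ 0.71  0.24  0.26  0.2  -1.16  1.96] F [ 0.1 -0.3 -3.5] w 0.0114 shift mm [-678.3 -648.4   91.7] turn None
out in tool [0.846 0.341 0.41 ] up [ 0.299  0.333 -0.894] tilt deg 26.6 tote down xy 0.333 0.299 moment [ 1.658 -1.478 -0.044]
0.0022207664024141613
```

View pics/c7.png

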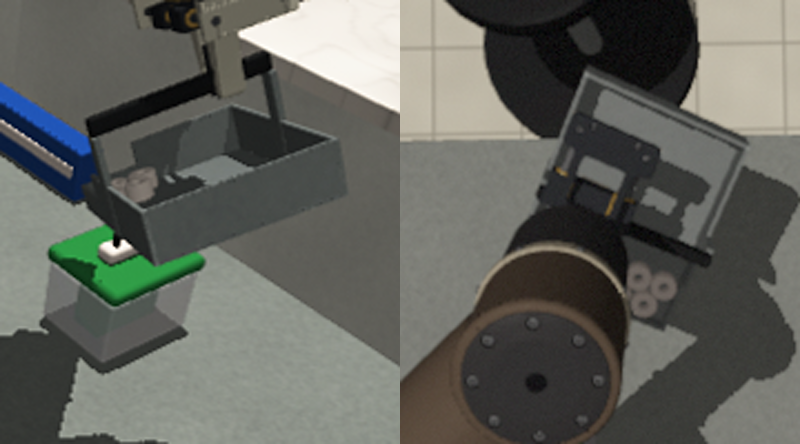

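The tote is still at 26.6° over the bench. The spacers are in the corner: three show at about (645,285) in the top crop, and the arm hides the fourth, which was with them in the previous view. Nothing has spilled, so I'm handing in.

```bash
python3 -c "
from station import order
print(order.job_done())"
```

```text
the job is handed in; nothing more can be done
None
```

I handed the job in with the matching spacer in the tote and the tote held still about 0.35 m above the bench, tilted 26.6° towards the cut-down corner; all four spacers were seen together there before the last gentle move, after which the arm hid one of them.

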